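# Hang the dive torch on the sprung drying hook

### The arm

A 7-joint arm with a two-finger parallel gripper is mounted at the origin on the work surface. World frame = base frame: x ahead of the robot, y to its left, z up, the work surface at z = 0. Lengths are in m, angles in rad, forces in N, time in s.
With the tool pointing down it reaches from about 0.425 to 0.925 m from the base axis. Payload 6.8 kg.
Tool frame: the origin (TCP) lies between the finger pads; the fingertips stand 17 mm ahead of it and the grasp point (between the pads) lies 2 mm behind it; z points along the fingers, y is the line along which they close (so a half turn about z gives the same grasp; the last joint's range is limited). The gripper opens to 88 mm and grips with 3 to 60 N. Pads are 20 mm wide; open, the fingers measure 115 mm over their backs; the gripper's body (75 mm by 178 mm) begins 61 mm behind the grasp point.
Start: joints at [-1.395, 0.477, 0.022, 1.555, -0.011, 1.109, -0.083], TCP at [0.189, 0.648, 0.24] pointing down, gripper open.
Joint ranges: [-2.96, 2.96], [-0.34, 2.1], [-1.41, 1.46], [0.24, 2.44], [-1.37, 4.51], [0.17, 1.92], [-2.96, 2.96]. Speed limits (rad/s): [2.39, 2.39, 3.14, 3.14, 3.14, 3.14, 3.14].

### API

Orientations are given as a rotation vector (axis times angle).
In Python, from station import * gives the robot as it stands.
- The arm moves only by the tool play_rows, never from a script. Its argument "moves" is a list of rows, each a list of 7 numbers: the finger opening in cm, from 0 to 8.78, then the shift along the tool's x, y, z in cm, then the turn, a rotation vector about the tool's x, y, z in rad. In form: [[grip, x, y, z, wx, wy, wz], ...]. A call has 1 to 5 rows; each row shifts and turns the commanded pose from where the row before left it, along the tool's axes as they then stand; what a row does not reach is not made up. A row lasts 1/12 s, in which the tool goes at most 41.7 mm and 7.16 degrees, less where a joint would pass 70% of its speed; a pose out of reach is approached as far as the arm can. A call is refused whole if a number of a shift passes 4.17 or a number of a turn 0.125, either way. A call with a gripper value outside its range is refused whole. The fingers move at their own pace and stop on an object; the grip force is fixed at half the most. Time passes only in rows, so rows that do not move let the fingers close. It gives the time, the measured TCP pose, the force, the opening and the grip force at its end, in the units of the state.
- sense(): the state, without advancing time (a new reading comes with each control period).
- get_image(name): name is "side" or "top"; returns a dict with "pixels" (384x512x3 uint8, red, green, blue), "depth" (384x512 float32, m along the optical axis (not along the pixel's ray), 0 where there is no reading), "fx", "fy", "cx", "cy" (pixels), "k1" (the pictures are not rectified: a ray, as slopes to the right and down, at radius r is drawn at 1 + k1 r^2 times it, then the intrinsics apply), "R" (3x3) and "t" (3): a world point X has camera coordinates R X + t. Camera axes: x right, y down, z forward; pixel columns grow to the right and rows downward; lengths in m; the calibration is good to about 2 mm. A picture is of the moment at which its call begins.
- hand_in(): hands the job in; it is judged then, once.
The state is a dict: "clock": time; "joints": joint angles; "qvel": joint speeds; "joint_torque": joint torques, N m; "tool_pos": TCP position; "ee_rot": TCP orientation; "contact_force": force on the tool from outside, world axes, zero at the start; "torque": the same for the moment, N m; "opening": finger opening in m; "grip_force": force on a finger pad.
Only numpy, scipy, OpenCV 4.12 (cv2) and the standard library are available. Lean on these libraries where they do the work, as an engineer would, in place of code of your own. Each camera call takes 0.05 s, during which the arm holds its last target. There are 200 camera calls.

### The job

Take the rinsed dive torch out of the orange tray by its handle and hang it up to dry, by the middle of the handle, on the steel hook of the drying stand: bring the handle in from the hook's open side, along the lower lip and in past the sprung brass keeper, then lower it right down into the throat so that the keeper shuts behind it. Let go and leave it hanging still and about level; the hook's clamp is only hand-tight, so be gentle and keep every push or knock on it under about 15 N, and do not shove the trays or the other gear about.

Things in the scene. Friction and masses are not known exactly. Their poses are not given: they have to be found in the camera images.
- torch: aluminium dive torch, 212 mm long, about 0.5 kg, handle on top. Origin: on the plane it stands on, under the handle's middle; x along torch and handle to the lamp head (60 mm across, ends at x=+108; tail cap ends at x=-104), z up. Stands on two feet 12 x 50 mm at x=-60 and +60. Tube 44 mm across, axis z=32, top z=54. Balances near x=0: gripped off the middle it needs a firm grip (40 N)
- handle_mid (a point): middle of the torch's handle, 96 mm above the torch's origin, same axes: the place to hang it by; grip the bar beside it, 33 mm to either side. The handle is a straight black bar along x, 14 mm wide (y), 12 mm high, clear between its two uprights from x=-54 to +54, with 36 mm of free height under it
- orange_tray: orange polypropylene tray, 270 x 170 x 50 mm outside, walls and floor 4 mm, loose; origin under its centre, x along the length, z up. The torch lies in it, roughly lengthwise
- stand: drying stand screwed to the bench. Origin: foot of its post (18 mm across, 236 mm tall), z up. A clamp on the post carries a hook of flat steel bar 16 mm wide (along x), 4 mm thick, lying in the plane x=-24 mm. Its mouth opens to the stand's -y: the torch handle must run along the stand's x and be brought in towards +y. Height and reach of the hook were set by hand: see throat_mark
- throat_mark (a point): nominal centre of the hook's throat floor, fixed in the stand at (-24,-90,180) mm, stand's axes. The real one has the same x but lies up to 10 mm off in y and 9 mm off in z, either way: find lip and back wall by touch. From the real centre: floor level from y=-9 to +9 mm; back wall face at y=+9, up to the top bar; front wall face at y=-9, up to the lip at z=14
- lip_mark (a point): nominal top of the hook's lower lip below the keeper, 26 mm before and 14 mm above throat_mark, off by the same unknown amounts. The lip is level (z=+14 mm from the real throat floor) from y=-11 out to y=-64, then a short nose drops away to y=-75, z=6; it goes in between handle and torch tube. The front wall between lip and throat is 4 mm thick
- top_mark (a point): nominal outer end of the hook's top bar, off by the same unknown amounts: from the real throat floor centre its end is at y=-31 mm, underside z=33, top z=37 (mouth 19 mm high). It runs back level to the dark clamp block (about y=+75 to +105, block top z=47) on the post at y=+90, 24 mm to the hook's +x side
- keeper (a joint): angle (rad) of the brass keeper, a sprung flap 11 mm wide hinged on the top bar 26 mm before the throat centre, hanging to 1 mm above the lip. 0 = shut; grows as it swings in (to +y), never out. A push of some 4 to 7 N at the handle moves it; it reads about 1.1 with the bar beneath, and springs back to 0 only when the bar is over the throat's middle (within 2 mm) or down in it
- grey_tray: grey tray of the same size beside the orange one, loose, holding small gear; to be left alone; origin under its centre
- mouthpiece: black silicone mouthpiece, 58 x 52 x 28 mm, in the grey tray; leave alone
- whistle: green plastic whistle, 48 x 18 x 20 mm, in the grey tray; leave alone
- jar: glass jar with closed screw lid, 72 mm across, 105 mm tall, origin under its centre; leave alone
- weight: lead dive weight, 75 x 50 x 22 mm; leave alone
- brush: wooden scrubbing brush, 120 x 40 x 38 mm; leave alone
- spray: blue bottle, 52 mm across, 135 mm tall; leave alone

How it is judged:
By the outcome, as a careful person would: the job done as asked, in the order asked, and still so for the second after the job is handed in, with the robot touching nothing.
It also fails if it takes over 72 s, if anything falls off the work surface, if the arm or the gripper's body presses on something with over 40 N, if the wrist force passes 120 N, or if a joint passes its speed limit or range.

## Working session

There is one attempt and no reset: what is moved stays moved. The work goes in short steps, Python scripts to look and compute and a tool call to move; the robot and the scene stay as the last step left them, time stands still between calls to the robot, and variables do not carry over. Pictures are saved under pics/ and viewed, at most 10 in all, crops included, and the job is handed in when it is done.

Besides the shell and the picture viewer there is one more tool, called as a command line: name --pt "numbers of a row" for each row, then --argument value for the rest. play_rows: Moves the arm, as the interface text tells. Its arguments: {"type":"object","properties":{"moves":{"type":"array"}},"required":["moves"]}

```bash
mkdir -p pics; ls
cat > h.py <<'E'
from station import *
import numpy as np, cv2
from scipy.spatial.transform import Rotation as Ro
def cloud(im):
    h,w=im["depth"].shape
    u,v=np.meshgrid(np.arange(w),np.arange(h))
    x=(u-im["cx"])/im["fx"];y=(v-im["cy"])/im["fy"]
    a,b=x.copy(),y.copy()
    for _ in range(8):
        r=1+im["k1"]*(a*a+b*b);a=x/r;b=y/r
    P=np.dstack([a,b,np.ones_like(a)])*im["depth"][...,None]
    return (P-np.array(im["t"]))@np.array(im["R"])
def save(im,n,s=None): cv2.imwrite("pics/"+n,(im["pixels"] if s is None else s)[...,::-1])
E
python3 - <<'E'
from h import *
for n in("top","side"):
    im=get_image(n);save(im,n+"0.png");np.save(n+"_c.npy",cloud(im));np.save(n+"_p.npy",im["pixels"])
    print(n,im["fx"],im["k1"],-np.array(im["R"]).T@im["t"])
s=sense();print(s["tool_pos"],s["ee_rot"],s["contact_force"],s["opening"],s["clock"])
E
```

```text
pics
top 373.4882470256634 -0.06900161579795304 [0.47257428 0.01300034 1.47906048]
side 487.5531244230741 0.049255137430807304 [ 0.38955988 -0.76167465  1.14661688]
[0.18886367 0.64750653 0.23877945] [-4.44218747e-01 -3.10990306e+00  2.59093512e-03] [-0.62508578 -0.30035191 -0.97105093] 0.0874377968537198 0.1
```

View pics/top0.png

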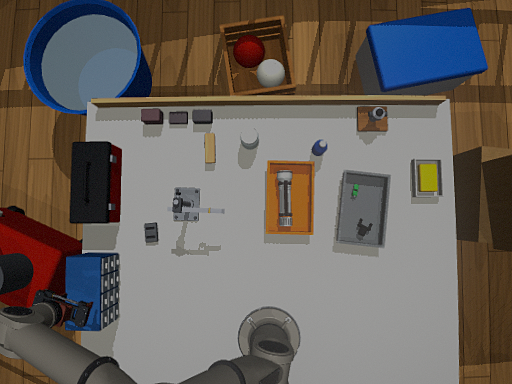

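View pics/side0.png

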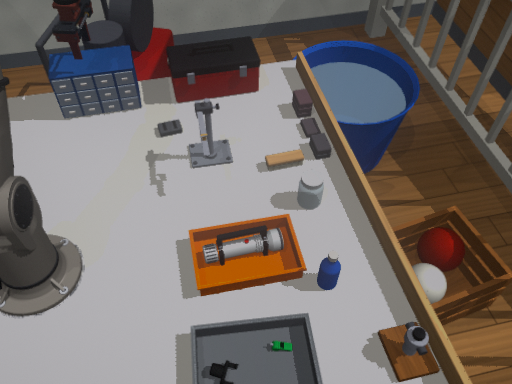

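Top view: torch about (285,198) in the orange tray, head up (+x). Stand post is about (185,203), with the hook running right (world -y) to (222,211). Now the measurements.

Run:
```python
from h import *
p=np.load("top_p.npy");c=np.load("top_c.npy");ps=np.load("side_p.npy");cs=np.load("side_c.npy")
a=cv2.resize(p[155:245,140:330],None,fx=4.2,fy=4.2,interpolation=cv2.INTER_CUBIC)[:378]
b=cv2.resize(ps[85:175,165:305],None,fx=2.3,fy=2.3,interpolation=cv2.INTER_CUBIC)
canvas=np.zeros((600,800,3),np.uint8);canvas[:378,:798]=a[:,:798];canvas[385:385+b.shape[0],:b.shape[1]]=b
b=cv2.resize(ps[210:300,180:310],None,fx=2.3,fy=2.3,interpolation=cv2.INTER_CUBIC);canvas[385:385+b.shape[0],400:400+b.shape[1]]=b
cv2.imwrite("pics/crop.png",canvas[...,::-1])
np.set_printoptions(precision=3,suppress=True)
for nm,P,C in(("top",p,c),("side",ps,cs)):
    z=C[...,2]
    box=lambda x0,x1,y0,y1:(C[...,0]>x0)&(C[...,0]<x1)&(C[...,1]>y0)&(C[...,1]<y1)
    # handle: high points in the tray area
    t=box(.4,.9,-.15,.12)
    for lo,hi in((.085,.12),(.055,.085),(.045,.055)):
        m=t&(z>lo)&(z<hi);q=C[m]
        if len(q)>5:
            r=cv2.minAreaRect((q[:,:2]*1000).astype(np.float32));print(nm,lo,len(q),q.mean(0),np.median(q,0),r)
    t=box(.45,.8,.15,.5)
    for lo,hi in((.225,.26),(.2,.225),(.17,.2),(.12,.17)):
        m=t&(z>lo)&(z<hi);q=C[m]
        if len(q)>3: print(nm,"stand",lo,len(q),q.mean(0),q.min(0),q.max(0),cv2.minAreaRect((q[:,:2]*1000).astype(np.float32)))
    o=(P[...,0]>180)&(P[...,1]>60)&(P[...,1]<140)&(P[...,2]<60)&box(.4,.9,-.2,.2)&(z>.03);q=C[o]
    print(nm,"tray",len(q),cv2.minAreaRect((q[:,:2]*1000).astype(np.float32)))
```

```text
top 0.085 371 [0.683 0.018 0.106] [0.753 0.054 0.106] ((642.9814453125, -7.2996368408203125), (360.46539306640625, 70.75310516357422), 29.283832550048828)
top 0.055 408 [ 0.584 -0.042  0.062] [ 0.603 -0.058  0.06 ] ((601.1427001953125, -56.38746643066406), (424.4581604003906, 216.9112548828125), 16.186603546142578)
top 0.045 579 [ 0.541 -0.046  0.051] [ 0.535 -0.047  0.051] ((572.6187744140625, -30.752822875976562), (343.9920349121094, 235.40716552734375), 0.00934367161244154)
top stand 0.225 25 [0.52  0.31  0.236] [0.511 0.302 0.227] [0.528 0.32  0.242] ((520.310302734375, 310.4682312011719), (14.185141563415527, 15.160196304321289), 50.6210823059082)
top stand 0.2 294 [0.503 0.281 0.213] [0.485 0.198 0.201] [0.553 0.347 0.225] ((519.0260009765625, 272.6495056152344), (149.14988708496094, 68.58700561523438), 89.85114288330078)
top stand 0.17 66 [0.492 0.183 0.186] [0.485 0.153 0.176] [0.533 0.297 0.199] ((498.2606201171875, 228.05307006835938), (151.25013732910156, 32.10865020751953), 75.14732360839844)
top stand 0.12 9 [0.518 0.304 0.139] [0.511 0.302 0.12 ] [0.525 0.311 0.157] ((5
[... 753 characters left out ...]
106445312, 14.73098087310791), 75.70596313476562)
side stand 0.2 352 [0.51  0.279 0.212] [0.489 0.195 0.2  ] [0.558 0.346 0.225] ((516.7423706054688, 266.96990966796875), (149.9438934326172, 66.4261474609375), 80.21818542480469)
side stand 0.17 153 [0.502 0.215 0.185] [0.487 0.152 0.17 ] [0.534 0.312 0.2  ] ((510.4488220214844, 231.84088134765625), (160.3702850341797, 43.74272155761719), 88.78473663330078)
side stand 0.12 76 [0.524 0.303 0.146] [0.49 0.24 0.12] [0.534 0.312 0.17 ] ((512.6514892578125, 276.1228942871094), (82.98707580566406, 17.17357063293457), 69.53504943847656)
side tray 697 ((547.7944946289062, -82.8599853515625), (183.48492431640625, 279.9371032714844), 88.36064910888672)
```

View pics/crop.png

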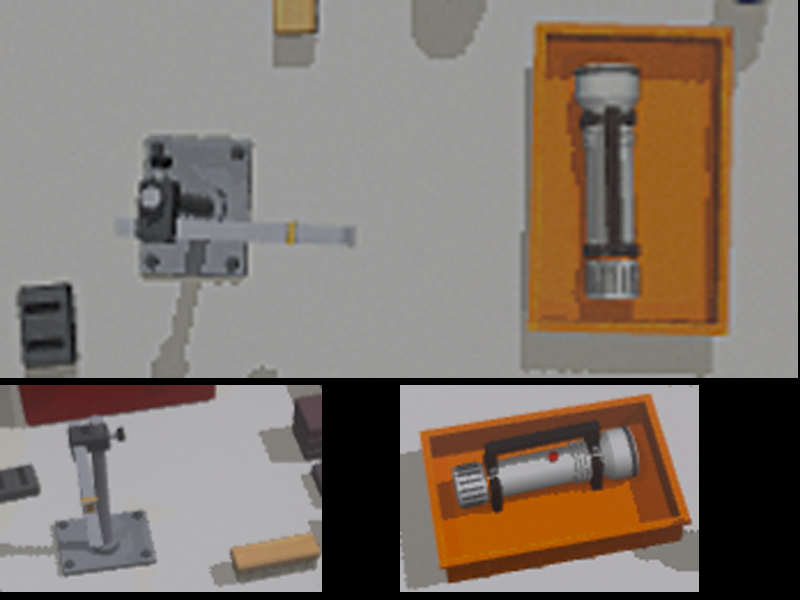

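Run:
```python
from h import *
np.set_printoptions(precision=4,suppress=True)
for nm in("top","side"):
    P=np.load(nm+"_p.npy").astype(int);C=np.load(nm+"_c.npy");z=C[...,2];x=C[...,0];y=C[...,1]
    dark=(P.max(-1)<90)
    m=(x>.45)&(x<.7)&(y>-.12)&(y<.0)&(z>.09)&(z<.115);q=C[m]
    r=cv2.fitLine(q[:,:2].astype(np.float32),cv2.DIST_HUBER,0,.001,.001).ravel()
    print(nm,"handle",len(q),q.min(0),q.max(0),np.median(q,0),r[:2], cv2.minAreaRect((q[:,:2]*1000).astype(np.float32)))
    m=(x>.40)&(x<.75)&(y>-.14)&(y<.0)&(z>.05)&(z<.09)&(P.min(-1)>60);q=C[m]
    print("tube",len(q),q.mean(0),cv2.minAreaRect((q[:,:2]*1000).astype(np.float32)))
    m=(x>.47)&(x<.515)&(y>.14)&(y<.29)&(z>.165)&(z<.235);q=C[m]
    r=cv2.fitLine(q[:,:2].astype(np.float32),cv2.DIST_HUBER,0,.001,.001).ravel();print("hook",r)
    for a in np.arange(.145,.29,.008):
        s=q[(q[:,1]>=a)&(q[:,1]<a+.008)]
        if len(s):print("%.3f"%a,len(s),"x %.4f z med %.4f max %.4f"%(np.median(s[:,0]),np.median(s[:,2]),s[:,2].max()))
    m=(x>.4)&(x<.65)&(y>.22)&(y<.4)&(z>.004)&(z<.02);q=C[m];print("plate",cv2.minAreaRect((q[:,:2]*1000).astype(np.float32)),np.median(q[:,2]))
    m=(P[...,0]>100)&(P[...,1]<.62*P[...,0])&(P[...,2]<60)&(x>.35)&(x<.9)&(y>-.25)&(y<.15)&(z>.044)&(z<.06);q=C[m];print("tray",len(q),cv2.minAreaRect((q[:,:2]*1000).astype(np.float32)))
```

```text
top handle 140 [ 0.4732 -0.0736  0.0979] [ 0.6023 -0.059   0.1137] [ 0.5393 -0.0662  0.1072] [0.9996 0.0294] ((537.7025756835938, -65.69554138183594), (129.28240966796875, 13.73116683959961), 1.5452059507369995)
tube 399 [ 0.5532 -0.0651  0.0582] ((543.852294921875, -64.7145767211914), (127.0028076171875, 280.4163818359375), 86.60126495361328)
hook [0.0433 0.9991 0.4923 0.2213]
0.145 1 x 0.4950 z med 0.1871 max 0.1871
0.153 11 x 0.4882 z med 0.1834 max 0.1865
0.161 8 x 0.4898 z med 0.1863 max 0.1906
0.169 9 x 0.4881 z med 0.1871 max 0.1901
0.177 13 x 0.4916 z med 0.1851 max 0.1882
0.185 10 x 0.4916 z med 0.1854 max 0.1916
0.193 15 x 0.4916 z med 0.1882 max 0.2110
0.201 15 x 0.4914 z med 0.2114 max 0.2158
0.209 10 x 0.4914 z med 0.2093 max 0.2131
0.217 11 x 0.4914 z med 0.2116 max 0.2139
0.225 14 x 0.4914 z med 0.2107 max 0.2132
0.233 9 x 0.4915 z med 0.2101 max 0.2138
0.241 9 x 0.4949 z med 0.2100 max 0.2141
0.249 9 x 0.4916 z med 0.2086 max 0.2130
0.257 12 x 0.4950 z med 0.2098 max 0.2133
0.265 11 x 0.4950 z med 0.2101 max 0.2144
0.273 14 x 0.4950 z med 0.2091 max 0.2131
0.281 10 x 
[... 990 characters left out ...]
7
0.209 19 x 0.4938 z med 0.2085 max 0.2116
0.217 12 x 0.4982 z med 0.2090 max 0.2127
0.225 12 x 0.4984 z med 0.2093 max 0.2121
0.233 16 x 0.4940 z med 0.2084 max 0.2111
0.241 11 x 0.4975 z med 0.2090 max 0.2134
0.249 13 x 0.4985 z med 0.2080 max 0.2114
0.257 8 x 0.4983 z med 0.2079 max 0.2102
0.265 11 x 0.5009 z med 0.2087 max 0.2105
0.273 12 x 0.4993 z med 0.2081 max 0.2118
0.281 10 x 0.4996 z med 0.2090 max 0.2106
0.289 1 x 0.5073 z med 0.2082 max 0.2082
plate ((525.1775512695312, 309.3455505371094), (177.9425506591797, 248.0891571044922), 89.19933319091797) 0.00984902628888948
tray 1197 ((547.5077514648438, -83.91230773925781), (185.71453857421875, 280.22637939453125), 88.26910400390625)
```

Hook estimate: throat near (0.494, 0.227), floor z about 0.172, stand yaw about -2.5°. Handle middle is at (0.540, -0.067, 0.100), yaw about 1.2°. I'll grip on its tail side, so the gripper stays clear of the post.

play_rows --pt "8.7 -1.5 -1.4 -1.5 0 0 0" --pt "8.7 -2.9 -2.7 -1.2 0 0 0" --pt "8.7 -2.9 -2.7 -1.2 0 0 0" --pt "8.7 -2.9 -2.7 -1.2 0 0 0" --pt "8.7 -2.9 -2.7 -1.2 0 0 0"

```text
clock: 0.52
tool_pos: [0.2811, 0.4923, 0.3027]
ee_rot: [-0.444, -3.11, 0.001]
contact_force: [0.2, -0.1, 0.1]
opening: 0.0869
grip_force: 0.0
```

play_rows --pt "8.7 -2.9 -2.7 -1.0 0 0 -0.06" --pt "8.7 -2.9 -2.7 -1.0 0 0 -0.06" --pt "8.7 -2.9 -2.7 -1.0 0 0 -0.06" --pt "8.7 -2.9 -2.7 -0.5 0 0 -0.06" --pt "8.7 -2.9 -2.7 0 0 0 -0.06"

```text
clock: 0.93
tool_pos: [0.4021, 0.3363, 0.339]
ee_rot: [-0.03, 3.14, 0.003]
contact_force: [0.9, 1.3, -0.0]
opening: 0.087
grip_force: 0.0
```

```bash
cat >> h.py <<'E'
def st(tgt=None,yaw=None,img=False):
    s=sense();R=Ro.from_rotvec(s["ee_rot"]);M=R.as_matrix()
    print("t %.2f"%s["clock"],"pos",np.round(s["tool_pos"],4),"F",np.round(s["contact_force"],1),"T",np.round(s["torque"],2),"open %.4f grip %.1f"%(s["opening"],s["grip_force"]))
    print("tooly yaw deg",round(np.degrees(np.arctan2(M[1,1],M[0,1]))-90,2),"z",np.round(M[:,2],3))
    if tgt is not None:
        d=M.T@(np.array(tgt)-s["tool_pos"]);print("shift cm",np.round(d*100,2))
    if yaw is not None:
        c,q=np.cos(np.radians(yaw)),np.sin(np.radians(yaw))
        G=np.array([[-c,-q,0],[-q,c,0],[0,0,-1]]).T
        G=np.column_stack([[-c,-q,0],[-q,c,0],[0,0,-1]])
        print("turn",np.round(Ro.from_matrix(M.T@G).as_rotvec(),4))
E
python3 -c "
from h import *
st([.512,-.067,.20],1.2)"
```

```text
t 0.93 pos [0.4021 0.3363 0.339 ] F [ 0.9  1.3 -0. ] T [ 0.08 -0.04  0.05] open 0.0870 grip 0.0
tooly yaw deg 1.11 z [ 0.001  0.002 -1.   ]
shift cm [-10.19 -40.56  13.84]
turn [ 0.0018  0.0012 -0.0016]
```

play_rows --pt "8.7 -1.1 -3.9 0.7 0 0 0" --pt "8.7 -1.1 -3.9 0.7 0 0 0" --pt "8.7 -1.1 -3.9 0.7 0 0 0" --pt "8.7 -1.1 -3.9 0.7 0 0 0" --pt "8.7 -1.1 -3.9 0.7 0 0 0"

```text
clock: 1.35
tool_pos: [0.4593, 0.1418, 0.3022]
ee_rot: [0.025, -3.141, -0.0]
contact_force: [1.4, -0.1, -0.8]
opening: 0.0873
grip_force: 0.0
```

play_rows --pt "8.7 -1.1 -3.7 1.7 0 0 0" --pt "8.7 -1.1 -3.7 1.7 0 0 0" --pt "8.7 -1.1 -3.7 1.7 0 0 0" --pt "8.7 -1.1 -3.7 1.7 0 0 0" --pt "8.7 -0.5 -2.0 1.0 0 0 0"

```text
clock: 1.77
tool_pos: [0.5101, -0.0262, 0.224]
ee_rot: [0.019, -3.14, 0.003]
contact_force: [-0.0, 0.7, -0.3]
opening: 0.0871
grip_force: 0.0
```

play_rows --pt "5 0 0 0 0 0 0" --pt "5 0 0 0 0 0 0"

```text
clock: 1.93
tool_pos: [0.5099, -0.0227, 0.2247]
ee_rot: [0.021, -3.139, 0.001]
contact_force: [-0.7, 0.7, -0.6]
opening: 0.0771
grip_force: 0.0
```

```bash
python3 -c "
from h import *
st([.512,-.067,.20],1.2)
im=get_image('side');a=cv2.resize(im['pixels'][170:300,140:330],None,fx=4,fy=4);save(im,'s1.png',a)
im=get_image('top');C=cloud(im);x,y,z=C[...,0],C[...,1],C[...,2]
m=(x>.45)&(x<.7)&(y>-.12)&(y<.0)&(z>.09)&(z<.115);q=C[m]
print(len(q),q.min(0),q.max(0),q.mean(0))"
```

```text
t 1.93 pos [ 0.5099 -0.0227  0.2247] F [-0.7  0.7 -0.6] T [ 0.07 -0.06  0.01] open 0.0771 grip 0.0
tooly yaw deg 0.76 z [-0.002 -0.001 -1.   ]
shift cm [-0.16 -4.43  2.47]
turn [-0.0006 -0.0021 -0.0078]
16 [ 0.58720066 -0.07108008  0.09967274] [ 0.60218694 -0.05956525  0.1137436 ] [ 0.59580812 -0.06570198  0.10632787]
```

View pics/s1.png

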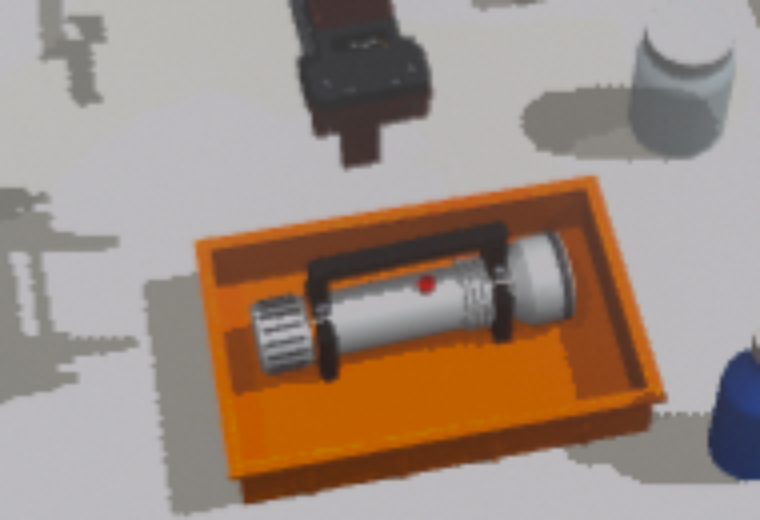

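The gripper is near (370,130) in the crop, short of the handle, and the torch is untouched. Shifting over and descending.

play_rows --pt "5 -0.1 -2.2 0.7 0 0 -0.008" --pt "5 -0.1 -2.2 1 0 0 0" --pt "5 0 0 2 0 0 0" --pt "5 0 0 3 0 0 0" --pt "5 0 0 2.5 0 0 0"

```text
clock: 2.45
tool_pos: [0.514, -0.0637, 0.1332]
ee_rot: [-0.042, 3.139, 0.002]
contact_force: [-0.2, 0.3, 0.3]
opening: 0.0498
grip_force: 0.0
```

play_rows --pt "5 0 0 1.5 0 0 0" --pt "5 0 0 1.0 0 0 0" --pt "5 0 0 0 0 0 0" --pt "5 0 0 0 0 0 0"

```text
clock: 2.78
tool_pos: [0.5138, -0.0645, 0.1089]
ee_rot: [-0.04, 3.141, 0.001]
contact_force: [-0.5, 0.9, -0.3]
opening: 0.0499
grip_force: 0.0
```

```bash
python3 -c "
from h import *
st([.512,-.067,.098],1.2)"
```

```text
t 2.78 pos [ 0.5138 -0.0645  0.1089] F [-0.5  0.9 -0.3] T [ 0.04 -0.   -0.  ] open 0.0499 grip 0.0
tooly yaw deg 1.47 z [ 0.  0. -1.]
shift cm [ 0.18 -0.24  1.09]
turn [0.0004 0.0003 0.0048]
```

play_rows --pt "3.5 0.1 -0.2 0.6 0 0 0" --pt "3 0 0 0.5 0 0 0" --pt "2.4 0 0 0 0 0 0" --pt "2 0 0 0 0 0 0" --pt "1.7 0 0 0 0 0 0"

```text
clock: 3.2
tool_pos: [0.5126, -0.0675, 0.0977]
ee_rot: [-0.038, 3.141, 0.0]
contact_force: [0.2, 0.6, 0.4]
opening: 0.0201
grip_force: 0.0
```

play_rows --pt "1.4 0 0 0 0 0 0" --pt "0.5 0 0 0 0 0 0" --pt "0 0 0 0 0 0 0" --pt "0 0 0 0 0 0 0"

```text
clock: 3.53
tool_pos: [0.5126, -0.0673, 0.0976]
ee_rot: [-0.038, 3.141, 0.0]
contact_force: [0.1, 2.0, 1.6]
opening: 0.0141
grip_force: 30.0
```

```bash
python3 -c "
from h import *
st([.512,-.067,.098],1.2)"
```

```text
t 3.53 pos [ 0.5126 -0.0673  0.0976] F [0.1 2.  1.6] T [0.32 0.01 0.  ] open 0.0141 grip 30.0
tooly yaw deg 1.4 z [ 0.  0. -1.]
shift cm [ 0.06  0.03 -0.04]
turn [0.0003 0.0002 0.0035]
```

play_rows --pt "0 0 0 -0.3 0 0 0" --pt "0 0 0 -0.8 0 0 0" --pt "0 0 0 -1.2 0 0 0" --pt "0 0 0 -1.5 0 0 0" --pt "0 0 0 -1.5 0 0 0"

```text
clock: 3.95
tool_pos: [0.5116, -0.0679, 0.151]
ee_rot: [0.037, -3.14, 0.001]
contact_force: [-0.1, 0.1, -3.5]
opening: 0.0133
grip_force: 30.0
```

play_rows --pt "0 0 0 -1.5 0 0 0" --pt "0 0 0 -1.4 0 0 0" --pt "0 0 0 -1.0 0 0 0" --pt "0 0 0 -0.4 0 0 0" --pt "0 0 0 0 0 0 0"

```text
clock: 4.37
tool_pos: [0.5127, -0.0676, 0.1943]
ee_rot: [-0.038, 3.14, 0.0]
contact_force: [0.0, -0.7, -3.6]
opening: 0.0135
grip_force: 30.0
```

```bash
cat >> h.py <<'E'
def hand(nm,box,zr):
    im=get_image(nm);C=cloud(im);x,y,z=C[...,0],C[...,1],C[...,2];P=im["pixels"].astype(int)
    m=(x>box[0])&(x<box[1])&(y>box[2])&(y<box[3])&(z>zr[0])&(z<zr[1])
    return im,C,m,P
E
python3 -c "
from h import *
st([.467,.10,.1935],-2.5)
im=get_image('side');a=cv2.resize(im['pixels'][80:300,120:330],None,fx=2.7,fy=2.7);save(im,'s2.png',a)
im,C,m,P=hand('side',(.40,.7,-.14,.02),(.08,.25))
m&=(P.min(-1)>90); q=C[m]
for a in np.arange(.42,.68,.01):
    s=q[(q[:,0]>a)&(q[:,0]<a+.01)]
    if len(s):print(round(a,3),len(s),np.round(np.percentile(s[:,2],[5,50,95]),4),np.round(s[:,1].mean(),4))
"
```

```text
t 4.37 pos [ 0.5127 -0.0676  0.1943] F [ 0.  -0.7 -3.6] T [ 0.    0.15 -0.03] open 0.0135 grip 30.0
tooly yaw deg 1.38 z [ 0.001  0.    -1.   ]
shift cm [ 4.17 16.87  0.08]
turn [0.0002 0.0014 0.0677]
0.43 21 [0.1386 0.1497 0.1572] -0.0747
0.44 49 [0.1349 0.1524 0.1576] -0.0788
0.45 46 [0.1364 0.1512 0.1569] -0.0801
0.46 58 [0.1379 0.1506 0.1578] -0.0782
0.47 11 [0.1401 0.1513 0.1633] -0.0742
0.48 22 [0.1387 0.1524 0.1951] -0.0778
0.49 50 [0.1342 0.1483 0.1538] -0.0794
0.5 36 [0.1305 0.1445 0.1503] -0.0839
0.51 35 [0.1335 0.1432 0.1506] -0.0841
0.52 33 [0.133  0.1451 0.1507] -0.0841
0.53 34 [0.1338 0.1451 0.1511] -0.0833
0.54 31 [0.1342 0.1457 0.1503] -0.0834
0.55 35 [0.131  0.1461 0.1521] -0.0829
0.56 38 [0.1338 0.1445 0.1543] -0.0823
0.57 56 [0.1387 0.1508 0.1572] -0.0763
0.58 68 [0.1378 0.1508 0.1576] -0.0744
0.59 30 [0.139  0.1519 0.1648] -0.0736
0.6 19 [0.146  0.1526 0.2013] -0.0734
0.61 82 [0.1348 0.1524 0.1608] -0.0758
0.62 83 [0.1355 0.1548 0.1622] -0.0764
0.63 82 [0.1332 0.1557 0.1624] -0.0775
0.64 42 [0.1425 0.1585 0.1632] -0.0745
```

View pics/s2.png

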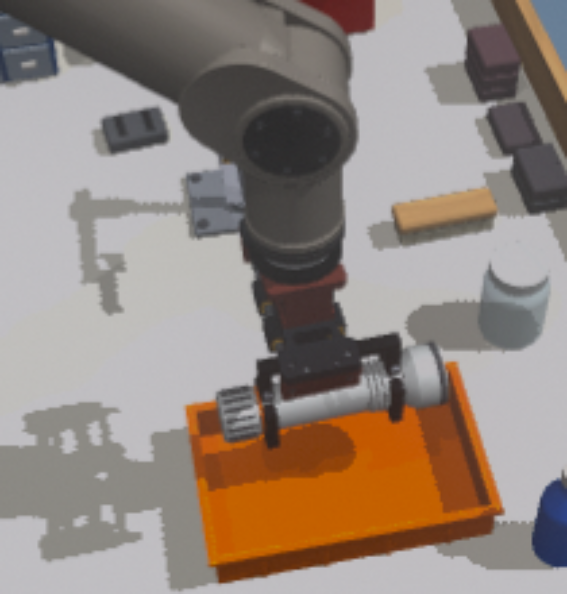

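Torch is held level with no sag, handle middle about 27.5 mm to +x of the TCP. Carrying it to just in front of the hook.

play_rows --pt "0 0.3 0.8 0 0 0 0.01" --pt "0 0.6 2.0 0 0 0 0.015" --pt "0 0.8 2.8 0 0 0 0.015" --pt "0 0.8 2.8 0 0 0 0.015" --pt "0 0.8 2.8 0 0 0 0.01"

```text
clock: 4.88
tool_pos: [0.4791, 0.0454, 0.1925]
ee_rot: [-0.067, -3.139, 0.001]
contact_force: [0.5, -0.1, -3.3]
opening: 0.014
grip_force: 30.0
```

play_rows --pt "0 0.7 2.2 0 0 0 0" --pt "0 0.5 1.5 0 0 0 0" --pt "0 0.2 0.7 0 0 0 0" --pt "0 0 0.1 0 0 0 0" --pt "0 0 0 0 0 0 0"

```text
clock: 5.3
tool_pos: [0.4681, 0.0896, 0.1931]
ee_rot: [-0.064, -3.14, 0.001]
contact_force: [-0.8, -0.8, -3.8]
opening: 0.0135
grip_force: 30.0
```

```bash
python3 -c "
from h import *
st([.4625,.115,.1935],-2.2)
np.set_printoptions(precision=4,suppress=True)
for n in ('top','side'):
    im,C,m,P=hand(n,(.47,.515,.02,.29),(.165,.235))
    if n=='side': save(im,'s3.png',cv2.resize(im['pixels'][80:260,110:330],None,fx=3,fy=3))
    q=C[m]
    for a in np.arange(.05,.29,.01):
        s=q[(q[:,1]>=a)&(q[:,1]<a+.01)]
        if len(s):print(n,'%.3f'%a,len(s),'x',np.percentile(s[:,0],[0,50,100]),'z',np.percentile(s[:,2],[5,50,95]))
"
```

```text
t 5.30 pos [0.4681 0.0896 0.1931] F [-0.8 -0.8 -3.8] T [-0.01  0.06  0.03] open 0.0135 grip 30.0
tooly yaw deg -2.33 z [-0.001 -0.001 -1.   ]
shift cm [ 0.66  2.51 -0.05]
turn [-0.0008 -0.0006 -0.0023]
top 0.190 15 x [0.4846 0.4917 0.4987] z [0.1832 0.1884 0.2122]
top 0.200 15 x [0.4846 0.4914 0.4982] z [0.2064 0.209  0.212 ]
top 0.210 15 x [0.4846 0.4914 0.4983] z [0.2068 0.2116 0.2125]
top 0.220 15 x [0.4847 0.4915 0.4983] z [0.2065 0.2093 0.2136]
top 0.230 13 x [0.4847 0.4915 0.4983] z [0.2071 0.2096 0.2119]
top 0.240 11 x [0.4849 0.4916 0.4984] z [0.1946 0.209  0.2126]
top 0.250 11 x [0.4882 0.495  0.4984] z [0.206  0.2089 0.2118]
top 0.260 14 x [0.4882 0.495  0.5019] z [0.2076 0.2094 0.213 ]
top 0.270 15 x [0.4882 0.495  0.5019] z [0.2064 0.209  0.2131]
top 0.280 15 x [0.4882 0.495  0.502 ] z [0.2069 0.2106 0.2134]
side 0.070 12 x [0.47   0.4961 0.5147] z [0.1781 0.1894 0.2014]
side 0.080 3 x [0.5127 0.5133 0.5139] z [0.2017 0.2025 0.2033]
```

View pics/s3.png

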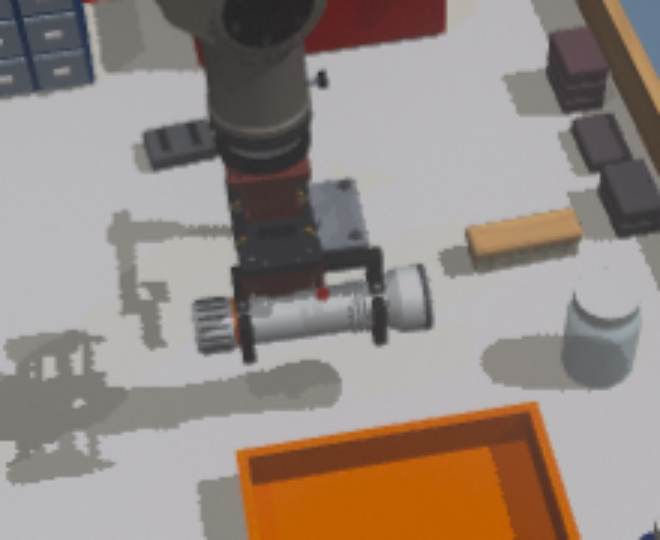

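Torch still level; the stand is hidden behind the gripper in this view. Correcting x and sliding in over the lip.

play_rows --pt "0 0.3 0.8 0 0 0 0" --pt "0 0.35 1.5 0 0 0 0" --pt "0 0 1.5 0 0 0 0" --pt "0 0 0.8 0 0 0 0" --pt "0 0 0.2 0 0 0 0"

```text
clock: 5.82
tool_pos: [0.4638, 0.1399, 0.1935]
ee_rot: [0.061, 3.141, 0.001]
contact_force: [-0.4, 0.1, -3.6]
opening: 0.0138
grip_force: 30.0
```

play_rows --pt "0 0 0.5 0 0 0 0" --pt "0 0 1.0 0 0 0 0" --pt "0 0 1.0 0 0 0 0" --pt "0 0 0.8 0 0 0 0" --pt "0 0 0.3 0 0 0 0"

```text
clock: 6.23
tool_pos: [0.4651, 0.1763, 0.1935]
ee_rot: [0.061, 3.141, 0.001]
contact_force: [-0.2, 0.3, -3.7]
opening: 0.014
grip_force: 30.0
```

```bash
python3 -c "
from h import *
st([.467,.229,.1935],-2.2)
np.set_printoptions(precision=4,suppress=True)
for n in ('top','side'):
    im,C,m,P=hand(n,(.47,.60,.12,.20),(.12,.235))
    save(im,n+'4.png')
    q=C[m&(P.max(-1)<80)]
    for a in np.arange(.47,.6,.01):
        s=q[(q[:,0]>=a)&(q[:,0]<a+.01)]
        if len(s):print(n,'%.3f'%a,len(s),'y',np.percentile(s[:,1],[0,50,100]),'z',np.percentile(s[:,2],[5,50,95]))
"
```

```text
t 6.23 pos [0.4651 0.1763 0.1935] F [-0.2  0.3 -3.7] T [0.07 0.07 0.01] open 0.0140 grip 30.0
tooly yaw deg -2.24 z [ 0.     0.001 -1.   ]
shift cm [0.02 5.28 0.  ]
turn [ 0.0006  0.0002 -0.0007]
top 0.490 1 y [0.1682 0.1682 0.1682] z [0.2044 0.2044 0.2044]
top 0.500 5 y [0.1684 0.1685 0.172 ] z [0.2018 0.2028 0.209 ]
top 0.510 11 y [0.1657 0.1721 0.1788] z [0.198  0.2045 0.2067]
top 0.520 14 y [0.154  0.1722 0.179 ] z [0.1807 0.2018 0.2073]
top 0.530 14 y [0.1504 0.1716 0.1849] z [0.1522 0.2025 0.2064]
top 0.540 36 y [0.1471 0.1669 0.1966] z [0.1386 0.1553 0.2057]
top 0.550 16 y [0.1501 0.1701 0.1961] z [0.139  0.1551 0.2037]
top 0.560 1 y [0.1469 0.1469 0.1469] z [0.1448 0.1448 0.1448]
top 0.580 2 y [0.1434 0.1447 0.1461] z [0.145  0.1488 0.1527]
top 0.590 15 y [0.1435 0.1664 0.1972] z [0.1456 0.1592 0.1664]
side 0.470 9 y [0.1571 0.161  0.1627] z [0.1801 0.1826 0.1875]
side 0.500 7 y [0.1646 0.1676 0.1762] z [0.1928 0.1995 0.2022]
side 0.510 20 y [0.1642 0.1689 0.178 ] z [0.1935 0.2005 0.2047]
side 0.520 22 y [0.1636 0.168  0.181 ] z [0.1937 0.1996 0.2037]
side 0.530 20 y [0.164  0.1692 0.1789] z [0.1944 0.199  0.2032]
side 0.540 45 y [0.147  0.1664 0.196 ] z [0.1269 0.1826 0.2039]
side 0.550 82 y [0.1427 0.1639 0.1762] z [0.1227 0.1633 0.2033]
side 0.590 7 y [0.1387 0.1408 0.1429] z [0.1247 0.1352 0.1456]
```

play_rows --pt "0 0 0 0.1 0 0 0" --pt "0 0 0 0.1 0 0 0" --pt "0 0 0 0 0 0 0"

```text
clock: 6.58
tool_pos: [0.4649, 0.1738, 0.1912]
ee_rot: [-0.065, -3.14, 0.001]
contact_force: [0.7, 0.5, -3.3]
opening: 0.0135
grip_force: 30.0
```

play_rows --pt "0 0 0 0.1 0 0 0" --pt "0 0 0 0 0 0 0" --pt "0 0 0 0 0 0 0"

```text
clock: 6.83
tool_pos: [0.465, 0.1742, 0.1904]
ee_rot: [-0.065, -3.141, 0.0]
contact_force: [0.4, 0.7, -3.1]
opening: 0.0135
grip_force: 30.0
```

play_rows --pt "0 0 0 0.1 0 0 0" --pt "0 0 0 0 0 0 0" --pt "0 0 0 0 0 0 0"

```text
clock: 7.08
tool_pos: [0.4651, 0.1744, 0.1895]
ee_rot: [0.064, 3.141, 0.0]
contact_force: [-0.1, -0.2, -3.7]
opening: 0.014
grip_force: 30.0
```

play_rows --pt "0 0 0 0.1 0 0 0" --pt "0 0 0 0 0 0 0" --pt "0 0 0 0 0 0 0"

```text
clock: 7.33
tool_pos: [0.4653, 0.1745, 0.1887]
ee_rot: [0.064, 3.141, 0.0]
contact_force: [-1.0, 0.1, -0.6]
opening: 0.0137
grip_force: 30.0
```

Lip found: the bar rests on it at TCP z≈0.1888. Rising 2.5 mm and going in past the keeper.

play_rows --pt "0 0 0 -0.25 0 0 0" --pt "0 0 0.3 0 0 0 0" --pt "0 0 0.5 0 0 0 0" --pt "0 0 0.5 0 0 0 0" --pt "0 0 0.3 0 0 0 0"

```text
clock: 7.75
tool_pos: [0.4656, 0.1916, 0.1909]
ee_rot: [-0.062, -3.141, -0.0]
contact_force: [-0.8, 0.1, -3.7]
opening: 0.0136
grip_force: 30.0
```

play_rows --pt "0 0 0.4 0 0 0 0" --pt "0 0 0.4 0 0 0 0" --pt "0 0 0.4 0 0 0 0" --pt "0 0 0.3 0 0 0 0" --pt "0 0 0 0 0 0 0"

```text
clock: 8.17
tool_pos: [0.466, 0.2048, 0.1905]
ee_rot: [-0.065, -3.14, 0.003]
contact_force: [0.8, -3.9, -5.2]
opening: 0.0137
grip_force: 30.0
```

play_rows --pt "0 0 0.4 0 0 0 0" --pt "0 0 0.4 0 0 0 0" --pt "0 0 0.3 0 0 0 0" --pt "0 0 0 0 0 0 0"

```text
clock: 8.5
tool_pos: [0.4666, 0.2177, 0.1909]
ee_rot: [-0.062, -3.141, -0.001]
contact_force: [-0.4, -0.8, -5.8]
opening: 0.0136
grip_force: 30.0
```

play_rows --pt "0 0 0.3 0 0 0 0" --pt "0 0 0.2 0 0 0 0" --pt "0 0 0 0 0 0 0"

```text
clock: 8.75
tool_pos: [0.467, 0.2223, 0.191]
ee_rot: [0.063, 3.141, 0.001]
contact_force: [0.5, 0.7, -6.5]
opening: 0.0136
grip_force: 30.0
```

Under the keeper; now feeling for the back wall in small steps.

play_rows --pt "0 0 0.2 0 0 0 0" --pt "0 0 0.1 0 0 0 0" --pt "0 0 0 0 0 0 0"

```text
clock: 9.0
tool_pos: [0.4671, 0.2247, 0.191]
ee_rot: [0.064, 3.141, 0.0]
contact_force: [1.0, -1.4, -6.7]
opening: 0.014
grip_force: 30.0
```

play_rows --pt "0 0 0.1 0 0 0 0" --pt "0 0 0.1 0 0 0 0" --pt "0 0 0 0 0 0 0"

```text
clock: 9.25
tool_pos: [0.4672, 0.2266, 0.191]
ee_rot: [0.064, 3.141, 0.0]
contact_force: [-0.2, -1.3, -5.3]
opening: 0.0135
grip_force: 30.0
```

play_rows --pt "0 0 0.1 0 0 0 0" --pt "0 0 0 0 0 0 0" --pt "0 0 0 0 0 0 0"

```text
clock: 9.5
tool_pos: [0.4673, 0.2275, 0.191]
ee_rot: [0.064, 3.141, 0.0]
contact_force: [-0.5, -1.6, -6.1]
opening: 0.0134
grip_force: 30.0
```

play_rows --pt "0 0 0.1 0 0 0 0" --pt "0 0 0 0 0 0 0" --pt "0 0 0 0 0 0 0"

```text
clock: 9.75
tool_pos: [0.4673, 0.2285, 0.191]
ee_rot: [0.064, 3.141, 0.0]
contact_force: [0.1, -1.1, -5.8]
opening: 0.0135
grip_force: 30.0
```

play_rows --pt "0 0 0.1 0 0 0 0" --pt "0 0 0 0 0 0 0" --pt "0 0 0 0 0 0 0"

```text
clock: 10.0
tool_pos: [0.4677, 0.23, 0.1914]
ee_rot: [0.063, 3.14, 0.002]
contact_force: [0.3, -0.4, -3.6]
opening: 0.0133
grip_force: 30.0
```

play_rows --pt "0 0 0.1 0 0 0 0" --pt "0 0 0 0 0 0 0" --pt "0 0 0 0 0 0 0"

```text
clock: 10.25
tool_pos: [0.4675, 0.2307, 0.1912]
ee_rot: [0.064, 3.141, 0.001]
contact_force: [-0.1, 0.9, -3.5]
opening: 0.0141
grip_force: 30.0
```

The keeper has snapped shut (Fz back to -3.6), so the bar is within 2 mm of the middle. One or two more steps to confirm the wall.

play_rows --pt "0 0 0.1 0 0 0 0" --pt "0 0 0 0 0 0 0" --pt "0 0 0 0 0 0 0"

```text
clock: 10.5
tool_pos: [0.4674, 0.2315, 0.191]
ee_rot: [0.064, 3.141, 0.0]
contact_force: [0.3, 0.2, -4.2]
opening: 0.0136
grip_force: 30.0
```

play_rows --pt "0 0 0.1 0 0 0 0" --pt "0 0 0 0 0 0 0" --pt "0 0 0 0 0 0 0"

```text
clock: 10.75
tool_pos: [0.4674, 0.2322, 0.1909]
ee_rot: [-0.064, -3.141, 0.0]
contact_force: [-0.1, -1.6, -4.1]
opening: 0.0137
grip_force: 30.0
```

play_rows --pt "0 0 -0.1 0 0 0 0" --pt "0 0 0 0.2 0 0 0" --pt "0 0 0 0.2 0 0 0" --pt "0 0 0 0.1 0 0 0" --pt "0 0 0 0 0 0 0"

```text
clock: 11.17
tool_pos: [0.4672, 0.2313, 0.1856]
ee_rot: [-0.064, -3.14, 0.001]
contact_force: [0.1, -0.5, -3.2]
opening: 0.0136
grip_force: 30.0
```

play_rows --pt "0 0 0 0.2 0 0 0" --pt "0 0 0 0.2 0 0 0" --pt "0 0 0 0.2 0 0 0" --pt "0 0 0 0 0 0 0"

```text
clock: 11.5
tool_pos: [0.4671, 0.2312, 0.1795]
ee_rot: [-0.064, -3.14, 0.001]
contact_force: [-0.3, 0.5, -4.3]
opening: 0.0138
grip_force: 30.0
```

Below the lip, in the throat. Easing down to the floor.

play_rows --pt "0 0 0 0.2 0 0 0" --pt "0 0 0 0.1 0 0 0" --pt "0 0 0 0 0 0 0" --pt "0 0 0 0 0 0 0"

```text
clock: 11.83
tool_pos: [0.4674, 0.2313, 0.1769]
ee_rot: [-0.064, -3.141, 0.0]
contact_force: [0.1, -0.5, -4.4]
opening: 0.0135
grip_force: 30.0
```

play_rows --pt "0 0 0 0.1 0 0 0" --pt "0 0 0 0 0 0 0" --pt "0 0 0 0 0 0 0"

```text
clock: 12.08
tool_pos: [0.4674, 0.2314, 0.176]
ee_rot: [-0.064, -3.141, -0.0]
contact_force: [0.1, -0.4, -2.8]
opening: 0.0142
grip_force: 30.0
```

```bash
python3 -c "
from h import *
st()"
```

```text
t 12.08 pos [0.4674 0.2314 0.176 ] F [ 0.1 -0.4 -2.8] T [0.02 0.09 0.  ] open 0.0142 grip 30.0
tooly yaw deg -2.34 z [-0.  0. -1.]
```

play_rows --pt "0 0 0 0.1 0 0 0" --pt "0 0 0 0 0 0 0" --pt "0 0 0 0 0 0 0"

```text
clock: 12.33
tool_pos: [0.4676, 0.2315, 0.1752]
ee_rot: [0.064, 3.141, 0.001]
contact_force: [-1.1, 0.4, -1.4]
opening: 0.0136
grip_force: 30.0
```

play_rows --pt "0 0 0 0.05 0 0 0" --pt "0 0 0 0 0 0 0" --pt "0 0 0 0 0 0 0"

```text
clock: 12.58
tool_pos: [0.4676, 0.2315, 0.1749]
ee_rot: [0.064, 3.14, 0.001]
contact_force: [-1.4, -0.4, 2.1]
opening: 0.0135
grip_force: 30.0
```

```bash
python3 -c "
from h import *
st()
im=get_image('top');save(im,'t5.png',cv2.resize(im['pixels'][150:250,130:280],None,fx=5,fy=5,interpolation=cv2.INTER_CUBIC))"
```

```text
t 12.58 pos [0.4676 0.2315 0.1749] F [-1.4 -0.4  2.1] T [-0.01  0.23  0.04] open 0.0135 grip 30.0
tooly yaw deg -2.34 z [ 0.     0.001 -1.   ]
```

View pics/t5.png

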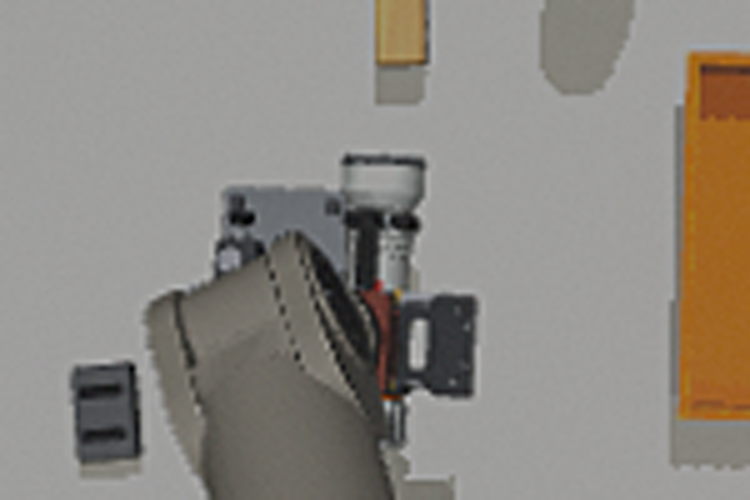

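The torch is seated, tube showing between the arm and hook around (385,250). TCP height matches the expected floor. Opening a little and checking that it hangs level.

play_rows --pt "1.5 0 0 0 0 0 0" --pt "1.8 0 0 0 0 0 0" --pt "2.2 0 0 0 0 0 0" --pt "2.6 0 0 0 0 0 0" --pt "3.0 0 0 0 0 0 0"

```text
clock: 13.05
tool_pos: [0.4675, 0.2313, 0.1744]
ee_rot: [0.064, 3.141, 0.0]
contact_force: [0.0, 0.1, -0.2]
opening: 0.0286
grip_force: 0.0
```

play_rows --pt "3.6 0 0 0 0 0 0" --pt "4 0 0 0 0 0 0" --pt "4 0 0 0 0 0 0" --pt "4 0 0 0 0 0 0"

```text
clock: 13.38
tool_pos: [0.4674, 0.2314, 0.1745]
ee_rot: [0.064, 3.141, 0.0]
contact_force: [-0.9, -0.1, 0.4]
opening: 0.04
grip_force: 0.0
```

```bash
cat >> h.py <<'E'
def tube(n):
    im,C,m,P=hand(n,(.36,.64,.15,.29),(.06,.22));q=C[m&(P.min(-1)>80)]
    for a in np.arange(.37,.63,.015):
        s=q[(q[:,0]>=a)&(q[:,0]<a+.015)]
        if len(s):print(n,'%.3f'%a,len(s),'y',np.round(s[:,1].mean(),4),'z',np.round(np.percentile(s[:,2],[5,50,95]),4))
    return im
E
python3 -c "
from h import *
st()
im=tube('side');save(im,'s6.png',cv2.resize(im['pixels'][70:220,110:310],None,fx=3.8,fy=3.8))"
```

```text
t 13.38 pos [0.4674 0.2314 0.1745] F [-0.9 -0.1  0.4] T [ 0.07  0.04 -0.05] open 0.0400 grip 0.0
tooly yaw deg -2.34 z [ 0.  0. -1.]
side 0.385 35 y 0.2211 z [0.1086 0.1312 0.1383]
side 0.400 68 y 0.2217 z [0.1043 0.1321 0.138 ]
side 0.415 60 y 0.2205 z [0.1057 0.1304 0.1391]
side 0.430 22 y 0.2154 z [0.0869 0.1224 0.1606]
side 0.445 77 y 0.2199 z [0.1076 0.13   0.1364]
side 0.460 63 y 0.214 z [0.1067 0.127  0.1377]
side 0.475 86 y 0.2061 z [0.1079 0.1316 0.1868]
side 0.490 100 y 0.1877 z [0.1082 0.1834 0.1878]
side 0.505 53 y 0.2204 z [0.113  0.13   0.2058]
side 0.520 83 y 0.2176 z [0.1083 0.1295 0.1391]
side 0.535 84 y 0.2165 z [0.1082 0.1309 0.166 ]
side 0.550 30 y 0.2201 z [0.1259 0.1377 0.1815]
side 0.565 103 y 0.212 z [0.1092 0.133  0.1431]
side 0.580 105 y 0.2092 z [0.1052 0.1346 0.1453]
side 0.595 50 y 0.2124 z [0.1061 0.1385 0.1453]
```

View pics/s6.png

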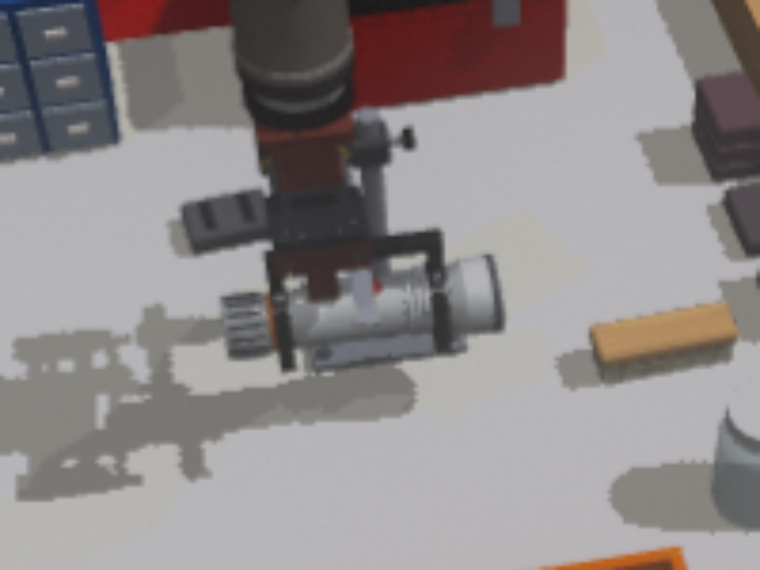

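Hanging level; the hook lip (355,285) sits midway between the uprights (275 and 437). Retreating straight up, then away.

play_rows --pt "4 0 0 -0.3 0 0 0" --pt "4 0 0 -0.7 0 0 0" --pt "4 0 0 -1.0 0 0 0" --pt "4 0 0 -1.5 0 0 0" --pt "4 0 0 -2 0 0 0"

```text
clock: 13.85
tool_pos: [0.4669, 0.231, 0.2301]
ee_rot: [-0.064, -3.14, 0.002]
contact_force: [-0.3, 0.9, -0.7]
opening: 0.0401
grip_force: 0.0
```

play_rows --pt "4 0 0 -3 0 0 0" --pt "4 0 0 -3 0 0 0" --pt "4 0 0 -3 0 0 0" --pt "4 0 0 -2 0 0 0" --pt "4 0 0 0 0 0 0"

```text
clock: 14.27
tool_pos: [0.4695, 0.2322, 0.3453]
ee_rot: [0.065, 3.134, 0.009]
contact_force: [1.4, -0.2, 0.1]
opening: 0.04
grip_force: 0.0
```

play_rows --pt "4 0 -3 0 0 0 0" --pt "4 0 -4 0 0 0 0" --pt "4 0 -4 0 0 0 0" --pt "4 0 -4 0 0 0 0" --pt "4 0 -3 0 0 0 0"

```text
clock: 14.68
tool_pos: [0.4592, 0.0479, 0.3395]
ee_rot: [-0.068, -3.141, -0.0]
contact_force: [-0.1, -0.3, 0.3]
opening: 0.0401
grip_force: 0.0
```

play_rows --pt "4 0 -4 0 0 0 0" --pt "4 0 -4 0 0 0 0" --pt "4 0 -3 0 0 0 0" --pt "4 0 0 0 0 0 0" --pt "4 0 0 0 0 0 0"

```text
clock: 15.1
tool_pos: [0.455, -0.06, 0.3396]
ee_rot: [0.071, 3.141, 0.001]
contact_force: [0.1, 0.6, -0.4]
opening: 0.04
grip_force: 0.0
```

```bash
python3 -c "
from h import *
st()
im=get_image('side');t=get_image('top')
a=cv2.resize(im['pixels'][70:220,130:330],None,fx=2,fy=2);b=cv2.resize(t['pixels'][140:240,130:330],None,fx=2,fy=2)
save(im,'s7.png',cv2.resize(np.vstack([a,b]),None,fx=1.19,fy=1.19));tube('side')"
```

```text
t 15.10 pos [ 0.455  -0.06    0.3396] F [ 0.1  0.6 -0.4] T [0.11 0.01 0.01] open 0.0400 grip 0.0
tooly yaw deg -2.58 z [ 0.     0.001 -1.   ]
side 0.385 35 y 0.2212 z [0.1081 0.1295 0.1399]
side 0.400 78 y 0.2229 z [0.104  0.1316 0.1387]
side 0.415 66 y 0.2216 z [0.1069 0.1326 0.1391]
side 0.430 11 y 0.2212 z [0.0849 0.134  0.1595]
side 0.520 37 y 0.2163 z [0.1217 0.1315 0.1387]
side 0.535 86 y 0.2167 z [0.107  0.1305 0.1404]
side 0.550 33 y 0.2186 z [0.1198 0.1365 0.1828]
side 0.565 103 y 0.2118 z [0.1062 0.1332 0.1432]
side 0.580 104 y 0.2094 z [0.1051 0.1348 0.1447]
side 0.595 54 y 0.2127 z [0.1081 0.1399 0.1457]
```

View pics/s7.png

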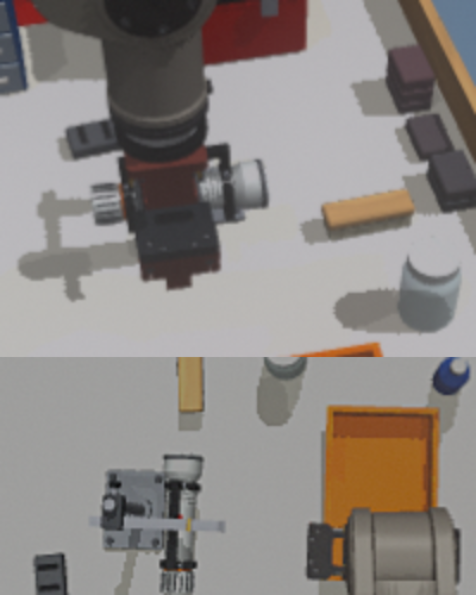

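The torch hangs level and still on the hook, with the bar at (177,520). The keeper (190,524) is shut in front of it, and the robot is clear.

```bash
python3 -c "
from h import *
print(hand_in())"
```

```text
the job is handed in; nothing more can be done
None
```

The torch is hanging level by the middle of its handle in the hook's throat, with the keeper shut behind it and the arm clear. The job was handed in at about 15 s on the robot's clock.

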